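# Make up two changeover kits for the capsule filler and the pin mill

### The job

Make up the two changeover kits from the stock on the bench. Green tray: the brass bushing and the white ring, one in each of its two plain bays, and the tamping pin stood upright in its sprung clip, pressed fully down and not let go before the jaws hold it; blue tray: the dark steel bushing and the orange ring, one in each bay. Bushings and rings must stand upright and flat on the tray floors, and the red bushing and the amber jar stay where they are.

Things in the scene. Friction and masses are not known exactly. Their poses are not given: they have to be found in the camera images.
- pin: tamping pin standing upright: steel shaft 20 mm in diameter, foot tapered to 12 mm over its lowest 7 mm, and on top a black cylindrical head 27 mm in diameter reaching from 73 to 100 mm above the foot; 100 mm tall in all. Origin at the centre of the foot's underside, z up. About 0.2 kg
- brass_bush: brass (yellow metal) upright hollow bushing, 36 mm outside diameter, 20 mm bore, 40 mm tall; origin at the centre of its underside, z up. About 0.22 kg
- dark_bush: dark grey steel upright hollow bushing, 36 mm outside diameter, 20 mm bore, 40 mm tall; origin at the centre of its underside, z up. About 0.2 kg
- white_ring: white plastic flat guide ring, 52 mm outside diameter, 30 mm bore, 24 mm tall; origin at the centre of its underside, z up. About 60 g
- orange_ring: orange plastic flat guide ring, 52 mm outside diameter, 30 mm bore, 24 mm tall; origin at the centre of its underside, z up. About 60 g
- red_bush: red plastic upright hollow bushing, 36 mm outside diameter, 20 mm bore, 40 mm tall; origin at the centre of its underside, z up. Spare, loose on the bench: to be left alone
- jar: closed amber glass jar with a white cap, 52 mm in diameter, 65 mm tall, loose on the bench: to be left alone. Origin at the centre of its underside
- green_tray: green kit tray, fixed to the bench, 96 mm (its x) by 218 mm (its y). Origin at the centre of its underside, z up. Floor 3 mm above the origin; rim and ribs 4 mm thick, tops at 10 mm. Two plain bays, 88 mm (x) by 75 mm (y), centred at x = 0, y = -67.5 mm and y = +11.5 mm; a narrow third bay at y = +79 mm holds the clip
- blue_tray: blue kit tray, fixed to the bench, 96 mm (its x) by 162 mm (its y). Origin at the centre of its underside, z up. Floor 3 mm above the origin; rim and rib 4 mm thick, tops 10 mm above the origin. Two bays, each 88 mm (x) by 75 mm (y), centred at x = 0, y = -39.5 mm and y = +39.5 mm
- clip: sprung clip fixed in the green tray's narrow bay: dark base, two pale jaws 38 mm wide (its y), sprung along its x. Origin under the base's centre, 3 mm above the bench, axes as the tray's; the pin stands on the base's top, 6 mm above the origin. Jaws rest 14 mm apart up to 21 mm height, then flare to 30 mm at 43 mm. Push the pin down at the origin's x, y with 5 to 10 N
Not all that is in view belongs to the job. What is meant by the brass_bush is not purple, and is the smaller of those in its own colour. Leave any purple or turquoise look-alike of the white_ring alone.

How it is judged:
On the way:
1. the tamping pin is pressed home in the clip, upright and between the closed jaws, while the fingers still hold it (horizontal distance between pin and clip below 0.012 m and z of pin in the frame of clip between 0.003 and 0.0095 m and angle between pin's own z axis and vertical below 0.12 rad and contact force between the fingers and pin above 0.5 N), for 0.1 s.
At the end, for the whole second after the job is handed in: In each bay, one part of that tray's kit, flat on the floor (3.5 mm, 7 degrees); pin upright in the clip, foot within 3.5 mm of its base and 12 mm of its centre; all at rest; red bushing and jar within 30 mm of where they stood (horizontal distance between pin and clip below 0.012 m and z of pin in the frame of clip between 0.003 and 0.0095 m and angle between each of pin, brass_bush, white_ring, dark_bush, orange_ring's own z axis and vertical below 0.12 rad and linear speed of each of pin, brass_bush, white_ring, dark_bush, orange_ring below 0.02 m/s and z of brass_bush in the frame of green_tray between 0 and 0.0065 m and z of white_ring in the frame of green_tray between 0 and 0.0065 m and ((x of brass_bush in the frame of green_tray between -0.04 and 0.04 m and y of brass_bush in the frame of green_tray between -0.105 and -0.03 m and x of white_ring in the frame of green_tray between -0.04 and 0.04 m and y of white_ring in the frame of green_tray between -0.026 and 0.049 m) or (x of brass_bush in the frame of green_tray between -0.04 and 0.04 m and y of brass_bush in the frame of green_tray between -0.026 and 0.049 m and x of white_ring in the frame of green_tray between -0.04 and 0.04 m and y of white_ring in the frame of green_tray between -0.105 and -0.03 m)) and z of dark_bush in the frame of blue_tray between 0 and 0.0065 m and z of orange_ring in the frame of blue_tray between 0 and 0.0065 m and ((x of dark_bush in the frame of blue_tray between -0.04 and 0.04 m and y of dark_bush in the frame of blue_tray between -0.077 and -0.002 m and x of orange_ring in the frame of blue_tray between -0.04 and 0.04 m and y of orange_ring in the frame of blue_tray between 0.002 and 0.077 m) or (x of dark_bush in the frame of blue_tray between -0.04 and 0.04 m and y of dark_bush in the frame of blue_tray between 0.002 and 0.077 m and x of orange_ring in the frame of blue_tray between -0.04 and 0.04 m and y of orange_ring in the frame of blue_tray between -0.077 and -0.002 m)) and distance of each of red_bush, jar from where it was at the start of the episode below 0.03 m); the robot touches nothing.
It fails at once if the red bushing or the jar is pushed away or knocked over (distance of any of red_bush, jar from where it was at the start of the episode above 0.03 m or angle between any of red_bush, jar's own z axis and vertical above 0.5 rad).
It also fails if it takes over 112 s, if anything falls off the work surface, if the arm or the gripper's body presses on something with over 40 N, if the wrist force passes 120 N, or if a joint passes its speed limit or range.

### The arm

A 6-joint arm with a two-finger parallel gripper is mounted at the origin on the work surface. World frame = base frame: x ahead of the robot, y to its left, z up, the work surface at z = 0. Lengths are in m, angles in rad, forces in N, time in s.
With the tool pointing down it reaches from about 0.25 to 0.725 m from the base axis. Payload 4 kg.
Tool frame: the origin (TCP) lies on the centre line of the jaws, within the pads' length; the fingertips stand 22 mm ahead of it and the grasp point (between the pads) lies 3 mm ahead of it; z points along the fingers, y is the line along which they close (so a half turn about z gives the same grasp; the last joint's range is limited). The gripper opens to 85 mm and grips with 20 to 120 N. Pads are 22 mm wide; open, the fingers measure 114 mm over their backs; the gripper's body (76 mm by 85 mm) begins 54 mm behind the grasp point. The pads swing forward as they close: fully open they stand 13 mm farther back than shut.
Start: joints at [1.314, 0.241, 0.005, 1.335, 0, 1.571], TCP at [0.127, 0.484, 0.232] pointing down, gripper open.
Joint ranges: [-2.72, 2.72], [-1.05, 1.87], [-1.09, 1.28], [-1.99, 2.15], [-1.42, 1.44], [-3.14, 3.14]. Speed limits (rad/s): [2.79, 2.79, 3.14, 3.14, 3.14, 3.14].

### API

Orientations are given as a unit quaternion [x, y, z, w].
In Python, from rig import r gives the robot as it stands.
- The arm moves only by the tool servo_tool, never from a script. Its argument "steps" is a list of rows, each a list of 4 numbers: the shift along the tool's x, y, z in cm, then the turn about the tool's z in rad. A call has 1 to 12 rows; each row shifts and turns the commanded pose from where the row before left it, along the tool's axes as they then stand; what a row does not reach is not made up. A row lasts 1/10 s, in which the tool goes at most 50 mm and 8.59 degrees, less where a joint would pass 70% of its speed; a pose out of reach is approached as far as the arm can. A call with a gripper value outside its range is refused whole. "fingers" is the closure, from -1 (fully open) to 1 (shut), set as the call begins (left out, the last holds). The fingers move at their own pace and stop on an object; the grip force is fixed at half the most. Time passes only in rows, so rows that do not move let the fingers close. It gives the time, the measured TCP pose, the force, the opening and the grip force at its end, in the units of the state.
- r.get_obs(): the state, without advancing time (a new reading comes with each control period).
- r.camera(name): name is "side" or "top"; returns a dict with "img" (420x560x3 uint8, red, green, blue), "z_map" (420x560 float32, m along the optical axis (not along the pixel's ray), 0 where there is no reading), "K" (3x3 intrinsics, pixels), "rvec" (rotation vector, rad) and "tvec" (3), from world to camera coordinates, as OpenCV has them. Camera axes: x right, y down, z forward; pixel columns grow to the right and rows downward; lengths in m; the calibration is good to about 2 mm. A picture is of the moment at which its call begins.
- r.job_done(): hands the job in; it is judged then, once.
The state is a dict: "t": time; "qpos": joint angles; "joint_vel": joint speeds; "tau": joint torques, N m; "ee_pos": TCP position; "tool_rot": TCP orientation; "force": force on the tool from outside, world axes, zero at the start; "wrist_torque": the same for the moment, N m; "grip_width": opening from 0.0 (shut) to 1.0 (fully open); "grip_force": force on a finger pad.
Only numpy, scipy, OpenCV 4.12 (cv2) and the standard library are available. Lean on these libraries where they do the work, as an engineer would, in place of code of your own. Each camera call takes 0.05 s, during which the arm holds its last target. There are 200 camera calls.

## Working session

There is one attempt and no reset: what is moved stays moved. The work goes in short steps, Python scripts to look and compute and a tool call to move; the robot and the scene stay as the last step left them, time stands still between calls to the robot, and variables do not carry over. Pictures are saved under pics/ and viewed, at most 14 in all, crops included, and the job is handed in when it is done.

Besides the shell and the picture viewer there is one more tool, called after "Request:" by a JSON object that holds its "method" and its "body". servo_tool: Moves the arm, as the interface text tells. Its arguments: {"type":"object","properties":{"steps":{"type":"array"},"fingers":{"type":"number"}},"required":["steps"]}

```bash
mkdir -p pics; ls; python3 - <<'E'
from rig import r
import cv2,pickle
d={}
for n in("top","side"):
    c=r.camera(n); d[n]=c; cv2.imwrite(f"pics/{n}0.png",cv2.resize(c["img"][:,:,::-1],(800,600),interpolation=cv2.INTER_CUBIC))
    print(n,c["K"].tolist(),c["rvec"],c["tvec"])
pickle.dump(d,open("d0.pkl","wb"))
print(r.get_obs())
E
```

```text
pics
top [[463.9660665812953, 0.0, 274.6210785047227], [0.0, 463.9660665812953, 213.39788729086428], [0.0, 0.0, 1.0]] [ 2.1626246  -2.20587393  0.07356447] [0.04282108 0.48017994 1.03835716]
side [[394.09118183905025, 0.0, 278.74492401287057], [0.0, 394.09118183905025, 217.05846720256565], [0.0, 0.0, 1.0]] [ 2.35395901 -0.35738562  0.1360764 ] [-0.44335587  0.18189279  0.7689349 ]
{'t': 0.1, 'qpos': array([ 1.31401314e+00,  2.41315469e-01,  3.84186722e-03,  1.33519263e+00,
       -3.42084282e-05,  1.57081717e+00]), 'joint_vel': array([-0.00090592, -0.00030483,  0.00400119, -0.00042643, -0.00170176,
        0.00132869]), 'tau': array([ 4.22339899e-04, -3.73138726e+01,  2.53009307e+01,  1.08331480e-02,
        1.46803754e-04, -1.79673684e-06]), 'ee_pos': array([0.12685076, 0.48305299, 0.23150653]), 'tool_rot': array([ 1.28049408e-01,  9.91767349e-01, -9.29447889e-04, -1.02737377e-04]), 'force': array([0.17469418, 0.57912033, 0.0650757 ]), 'wrist_torque': array([ 0.00779942, -0.00582009, -0.01599848]), 'grip_force': 0.0, 'grip_width': 0.9969138805384978}
```

View pics/top0.png

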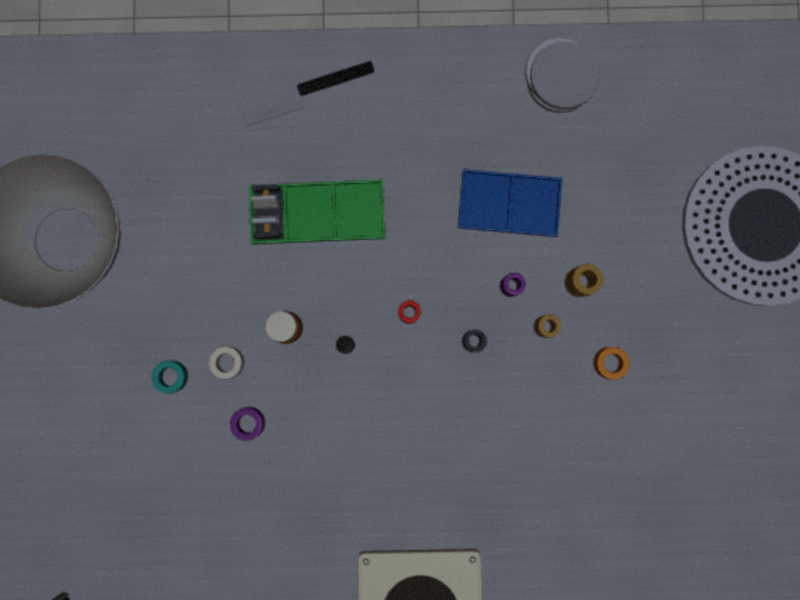

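View pics/side0.png

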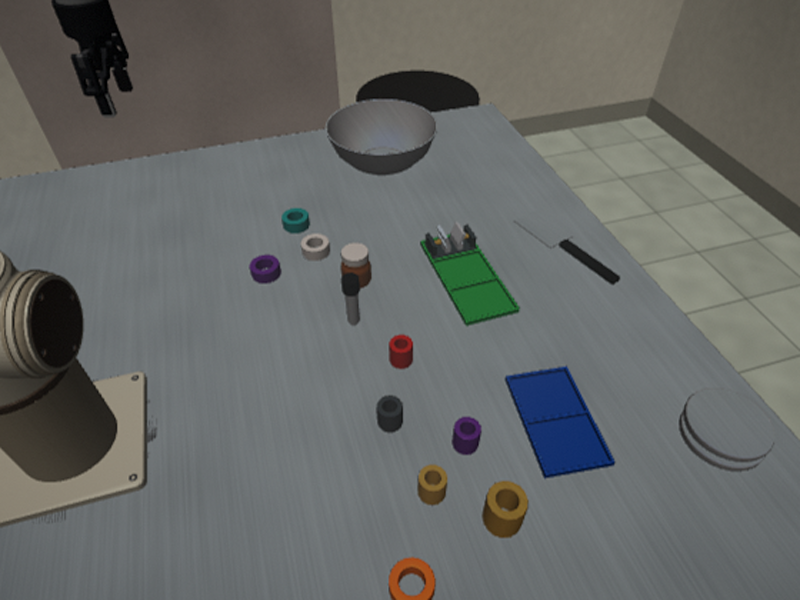

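Top view (800x600): the small brass bushing is at (548,325), with a larger one at (588,280) and a purple one at (513,284). The white ring is at (226,362), with turquoise (169,376) and purple (247,423) look-alikes. The dark bushing is at (474,341), the orange ring at (613,363), the pin at (345,344), the red bushing at (409,311) and the jar at (283,326). The green tray's clip is at its left end, around (267,212). I'll measure each of these and confirm the candidates in a crop.

```bash
cat > h.py <<'E'
import numpy as np,cv2,pickle
from scipy.optimize import least_squares
def cloud(c):
    z=c["z_map"]; v,u=np.indices(z.shape); K=c["K"]
    p=np.stack([(u-K[0,2])/K[0,0]*z,(v-K[1,2])/K[1,1]*z,z],-1)
    R=cv2.Rodrigues(np.array(c["rvec"]))[0]
    w=(p-np.array(c["tvec"]).ravel())@R; w[z==0]=np.nan; return w
def ray(c,u,v,h):
    K=c["K"];R=cv2.Rodrigues(np.array(c["rvec"]))[0];C=-R.T@np.array(c["tvec"]).ravel()
    d=R.T@np.array([(u-K[0,2])/K[0,0],(v-K[1,2])/K[1,1],1]); return C+d*(h-C[2])/d[2]
def proj(c,p): return cv2.projectPoints(np.float64([p]),np.array(c["rvec"]),np.array(c["tvec"]),c["K"],None)[0].ravel()
E
python3 - <<'E'
from h import *
d=pickle.load(open("d0.pkl","rb")); c=d["top"]; w=cloud(c)
print("tcp px",proj(c,[.127,.484,.232]),"z bench",np.nanmedian(w[300:380,200:330,2]))
for n,u,v,h,R in [("brass",548,325,.04,.018),("bigbrass",588,280,.04,.018),("purpB",513,284,.04,.018),("dark",474,341,.04,.018),("red",409,311,.04,.018),("white",226,362,.024,.026),("turq",169,376,.024,.026),("purpR",247,423,.024,.026),("orange",613,363,.024,.026),("pin",345,344,.1,.0135),("jar",283,326,.065,.026)]:
    u*=.7;v*=.7; g=ray(c,u,v,h)
    s=w[int(v)-28:int(v)+28,int(u)-28:int(u)+28].reshape(-1,3)
    s=s[np.hypot(*(s-g)[:,:2].T)<.05]; zt=np.nanpercentile(s[:,2],96)
    t=s[abs(s[:,2]-zt)<.006]; hull=cv2.convexHull(np.float32(t[:,:2]))
    (cx,cy),rr=cv2.minEnclosingCircle(hull)
    print(n,"ray",g[:2].round(3),"cloud",round(cx,4),round(cy,4),"r",round(rr,4),"ztop",round(zt,4),len(t))
# trays
hsv=cv2.cvtColor(c["img"],cv2.COLOR_RGB2HSV)
for n,lo,hi in [("green",(50,120,40),(75,255,255)),("blue",(100,150,40),(125,255,255))]:
    m=cv2.inRange(hsv,lo,hi); k,l,st,ce=cv2.connectedComponentsWithStats(m)
    m=m>0
    uv=np.argwhere(m&(np.abs(w[...,0]-.5)<.2))[:,::-1]
    P=np.array([ray(c,u,v,.008)[:2] for u,v in uv],np.float32)
    print(n,cv2.minAreaRect(P))
import numpy as np
im=c["img"][:,:,::-1]
a=cv2.resize(im[180:290,330:460],None,fx=3.9,fy=3.9,interpolation=cv2.INTER_CUBIC)
b=cv2.resize(im[110:320,90:250],None,fx=1.8,fy=429/210,interpolation=cv2.INTER_CUBIC)
cv2.imwrite("pics/crop.png",np.hstack([a[:429],b[:,:290]]))
E
```

```text
tcp px [ 22.20941794 410.42608097] z bench -0.0006023732491294575
brass ray [ 0.443 -0.208] cloud 0.442 -0.2093 r 0.0185 ztop 0.0397 149
bigbrass ray [ 0.512 -0.273] cloud 0.513 -0.2678 r 0.0244 ztop 0.0543 264
purpB ray [ 0.508 -0.156] cloud 0.5091 -0.157 r 0.0182 ztop 0.0396 151
dark ray [ 0.421 -0.092] cloud 0.4218 -0.0933 r 0.0178 ztop 0.0393 140
red ray [0.469 0.007] cloud 0.4693 0.008 r 0.0178 ztop 0.0397 138
white ray [0.396 0.297] cloud 0.3954 0.2992 r 0.026 ztop 0.0247 275
turq ray [0.375 0.386] cloud 0.3751 0.3894 r 0.0264 ztop 0.0243 288
purpR ray [0.3   0.264] cloud 0.299 0.267 r 0.0261 ztop 0.0248 291
orange ray [ 0.382 -0.311] cloud 0.3818 -0.3112 r 0.0266 ztop 0.0248 285
pin ray [0.419 0.103] cloud 0.4191 0.1047 r 0.0133 ztop 0.0994 126
jar ray [0.449 0.2  ] cloud 0.449 0.2047 r 0.0233 ztop 0.066 351
green ((0.6366709470748901, 0.15387627482414246), (0.09554681181907654, 0.21660442650318146), 1.3514981269836426)
blue ((0.644987165927887, -0.16033446788787842), (0.16082197427749634, 0.09519638121128082), 83.57914733886719)
```

View pics/crop.png

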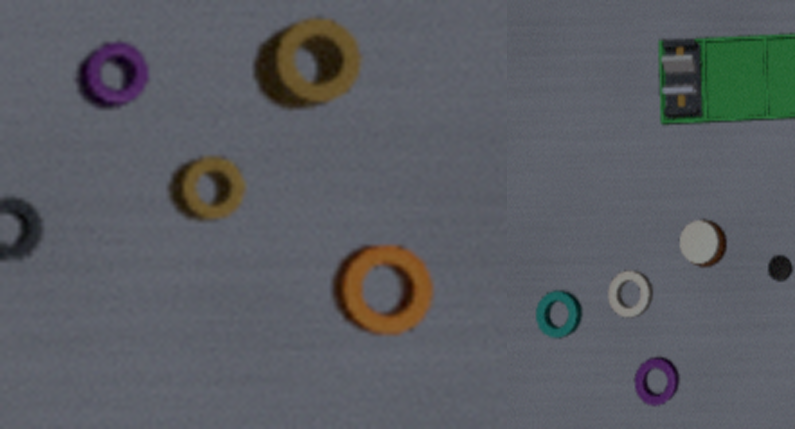

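The crop shows the small brass bushing at (212,188) in it, with r 18.5 mm and top at 40 mm, which fits. The other brass one has r 24 mm and is 54 mm tall, so it's not the one. The white ring is at crop (630,293), clearly not the turquoise or purple one. I'll square the tool to the world axes and move over the white ring.

Request:
{"method": "servo_tool", "body": {"steps": [[0,0,0,-0.1285],[0,0,0,-0.1285],[-3.35,-2.3,0,0],[-3.35,-2.3,0,0],[-3.35,-2.3,0,0],[-3.35,-2.3,0,0],[-3.35,-2.3,0,0],[-3.35,-2.3,0,0],[-3.35,-2.3,0,0],[-3.35,-2.3,0,0],[0,0,0,0],[0,0,0,0]], "fingers": -0.5}}

```text
t: 1.3
ee_pos: [0.3953, 0.2988, 0.2317]
tool_rot: [0.001, 1.0, -0.0, -0.001]
force: [0.5, 0.2, 0.3]
grip_width: 0.752
grip_force: 0.0
```

Request:
{"method": "servo_tool", "body": {"steps": [[0,0,4.5,0],[0,0,4.5,0],[0,0,4.5,0],[0,0,3,0],[0,0,2,0],[0,0,1,0],[0,0,0.5,0],[0,0,0,0]]}}

```text
t: 2.1
ee_pos: [0.3947, 0.3002, 0.0325]
tool_rot: [-0.001, 1.0, 0.0, -0.0]
force: [0.0, 0.4, -0.1]
grip_width: 0.75
grip_force: 0.0
```

Request:
{"method": "servo_tool", "body": {"steps": [[0,0,0,0],[0,0,0,0],[0,0,0,0],[0,0,0,0],[0,0,0,0],[0,0,0,0],[0,0,0,0],[0,0,0,0],[0,0,0,0],[0,0,0,0]], "fingers": 1}}

```text
t: 3.1
ee_pos: [0.395, 0.2996, 0.0323]
tool_rot: [-0.0, 1.0, -0.0, -0.0]
force: [0.1, 0.3, -0.3]
grip_width: 0.002
grip_force: 0.0
```

The jaws shut on nothing, so I'll look.

```bash
cat >> h.py <<'E'
def look(name,out,u0,v0,wd,f):
    from rig import r
    c=r.camera(name); ht=int(wd*.75)
    cv2.imwrite(out,cv2.resize(c["img"][v0:v0+ht,u0:u0+wd,::-1],None,fx=f,fy=f,interpolation=cv2.INTER_CUBIC)); return c
E
python3 -c "
from h import *
look('side','pics/s1.png',150,110,150,4)"
```

```text
(no output)
```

View pics/s1.png

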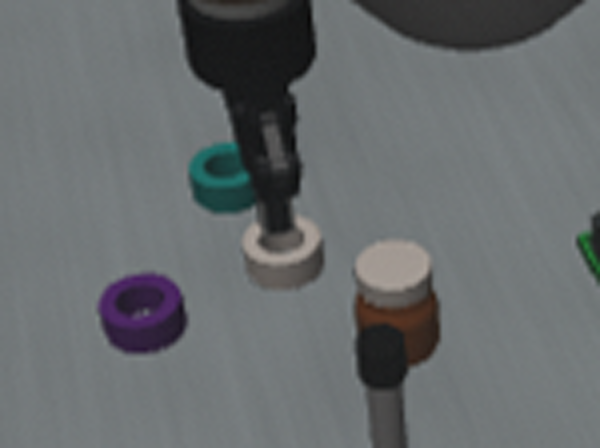

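```bash
python3 -c "
from h import *
c=pickle.load(open('d0.pkl','rb'))['side']
for z in(0,.01,.024,.035): print(z,(proj(c,[.395,.2996,z])-[150,110])*4)
from rig import r
c=r.camera('side'); w=cloud(c)[110:222,150:300].reshape(-1,3)
s=w[(np.hypot(w[:,0]-.395,w[:,1]-.2996)<.012)]; print(np.sort(s[:,2])[:60].round(4))
s=w[(np.hypot(w[:,0]-.395,w[:,1]-.2996)<.035)&(w[:,2]<.03)&(w[:,2]>.019)]; print(s[:,:2].min(0),s[:,:2].max(0))
"
```

```text
0 [282.77244957 262.93709148]
0.01 [281.07549062 251.28779802]
0.024 [278.65978436 234.70444402]
0.035 [276.72821243 221.44457805]
[-0.0001  0.0048  0.0116  0.014   0.0141  0.029   0.0292  0.0305  0.0327
  0.0331  0.034   0.0363  0.0364  0.0382  0.0387  0.0438  0.045   0.0482
  0.0493  0.0518  0.0542  0.0556  0.0574  0.0587  0.0606]
[0.36918814 0.26984355] [0.41998374 0.317425  ]
```

The shut fingertips sit inside the ring's bore at z ≈ 0.01. That means the pads stand well back when open and swung over the ring, which is still in place. I'll lift, reopen and go lower.

Request:
{"method": "servo_tool", "body": {"steps": [[0,0,-3,0],[0,0,-3,0],[0,0,0,0]]}}

```text
t: 3.5
ee_pos: [0.3977, 0.3016, 0.0962]
tool_rot: [-0.0, 1.0, 0.002, 0.003]
force: [0.4, 1.2, -0.3]
grip_width: 0.001
grip_force: 0.0
```

Request:
{"method": "servo_tool", "body": {"steps": [[0,0,0,0],[0,0,0,0],[0,0,0,0],[0,0,0,0],[0,0,3,0],[0,0,2.5,0],[0,0,1,0],[0,0,0.3,0],[0,0,0,0],[0,0,0,0]], "fingers": -0.5}}

```text
t: 4.5
ee_pos: [0.3958, 0.3002, 0.0252]
tool_rot: [-0.0, 1.0, 0.001, 0.001]
force: [-0.6, -0.3, 0.2]
grip_width: 0.752
grip_force: 0.0
```

Request:
{"method": "servo_tool", "body": {"steps": [[0,0,0,0],[0,0,0,0],[0,0,0,0],[0,0,0,0],[0,0,0,0],[0,0,0,0],[0,0,0,0],[0,0,0,0]], "fingers": 1}}

```text
t: 5.3
ee_pos: [0.3949, 0.2995, 0.0241]
tool_rot: [-0.0, 1.0, -0.0, -0.0]
force: [0.2, 1.4, 0.8]
grip_width: 0.003
grip_force: 0.0
```

```bash
python3 -c "
from h import *
look('side','pics/s2.png',170,120,100,6)"
```

```text
(no output)
```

View pics/s2.png

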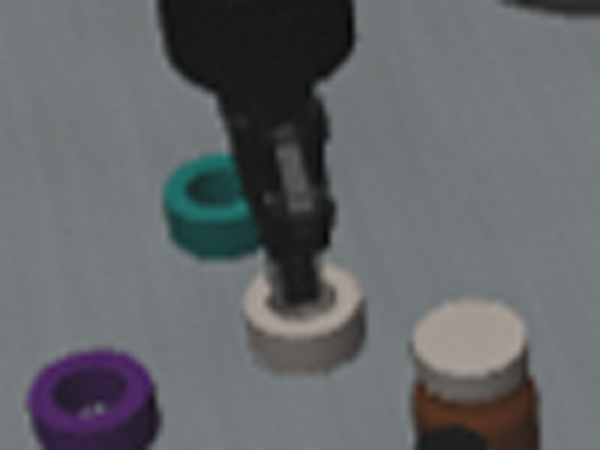

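The fingers ended in the bore again. I need the real finger geometry when open, so I'll lift and measure at −0.5.

Request:
{"method": "servo_tool", "body": {"steps": [[0,0,-3,0],[0,0,-4,0],[0,0,-3,0],[0,0,0,0]]}}

```text
t: 5.75
ee_pos: [0.3978, 0.3018, 0.1289]
tool_rot: [-0.0, 1.0, 0.003, 0.004]
force: [0.9, 0.3, 0.3]
grip_width: 0.001
grip_force: 0.0
```

Request:
{"method": "servo_tool", "body": {"steps": [[0,0,0,0],[0,0,0,0],[0,0,0,0],[0,0,0,0],[0,0,0,0],[0,0,0,0]], "fingers": -0.5}}

```text
t: 6.35
ee_pos: [0.3949, 0.2995, 0.1238]
tool_rot: [-0.0, 1.0, -0.0, -0.0]
force: [-0.4, -0.6, -0.6]
grip_width: 0.747
grip_force: 0.0
```

```bash
python3 -c "
from h import *
from rig import r
c=look('side','pics/s3.png',160,60,130,6); o=r.get_obs();print(o['ee_pos'],o['grip_width'])
w=cloud(c).reshape(-1,3); T=o['ee_pos']
s=w[(abs(w[:,0]-T[0])<.06)&(abs(w[:,1]-T[1])<.075)&(w[:,2]>.06)&(w[:,2]<.2)]
for a in np.arange(.07,.2,.006):
    q=s[abs(s[:,2]-a)<.003]
    if len(q):print(round(a-T[2],3),len(q),'y',(np.percentile(q[:,1],[0,25,50,75,100])-T[1]).round(3),'x',(np.percentile(q[:,0],[0,100])-T[0]).round(3))
ct=r.camera('top'); w=cloud(ct)[220:290,120:200].reshape(-1,3); q=w[(w[:,2]>.019)&(w[:,2]<.03)]; print(q.min(0),q.max(0),len(q))
"
```

```text
[0.39491404 0.29956295 0.12399158] 0.750572037387827
0.006 12 y [-0.044 -0.041 -0.039 -0.038  0.033] x [-0.011  0.008]
0.012 24 y [-0.047 -0.046 -0.04   0.03   0.032] x [-0.013  0.008]
0.018 24 y [-0.048 -0.046 -0.042 -0.04   0.031] x [-0.013  0.009]
0.024 26 y [-0.05  -0.047 -0.042 -0.037  0.036] x [-0.013  0.008]
0.03 23 y [-0.05  -0.048 -0.045 -0.042 -0.037] x [-0.013  0.008]
0.036 19 y [-0.048 -0.047 -0.045 -0.042  0.031] x [-0.013  0.009]
0.042 2 y [-0.048 -0.028 -0.008  0.012  0.032] x [-0.006 -0.006]
0.048 6 y [-0.063 -0.06  -0.051 -0.043  0.04 ] x [-0.015  0.001]
0.054 30 y [-0.067 -0.065 -0.063 -0.046 -0.037] x [-0.015  0.011]
0.06 42 y [-0.068 -0.065 -0.063 -0.058 -0.041] x [-0.014  0.011]
0.066 19 y [-0.069 -0.067 -0.061 -0.039  0.023] x [-0.018  0.009]
0.072 26 y [-0.068 -0.066 -0.063 -0.035  0.026] x [-0.019  0.01 ]
[0.31511213 0.24847993 0.0190618 ] [0.41915319 0.31724569 0.02821223] 149
```

View pics/s3.png

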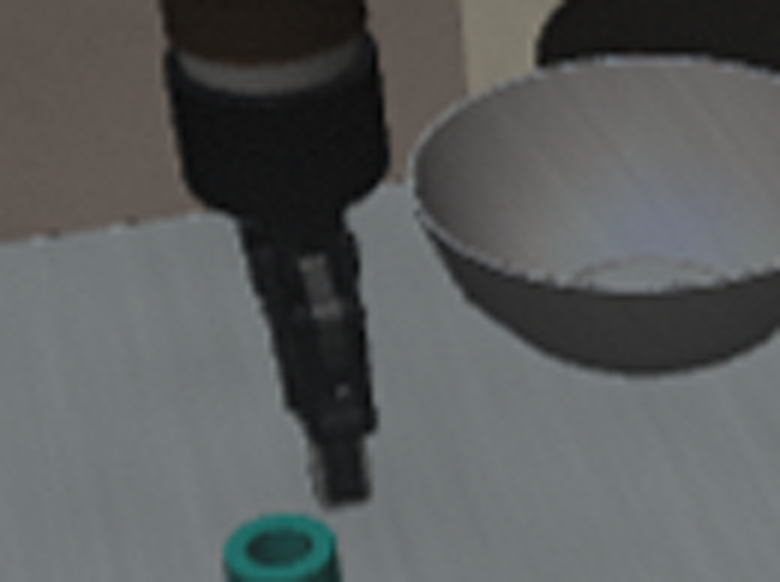

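```bash
python3 -c "
from h import *
from rig import r
c=r.camera('side')
for dz in(.01,0,-.01,-.02): print(dz,(proj(c,[.395,.2996-.037,.124+dz])-[160,60])*6,(proj(c,[.395,.2996+.037,.124+dz])-[160,60])*6)
z=c['z_map'][130:150,205:230]; np.set_printoptions(linewidth=250,precision=2); print(z[::2,::2])
c=r.camera('top');np.save('top1.npy',c['z_map']);w=cloud(c)
s=w[(abs(w[...,0]-.395)<.05)&(abs(w[...,1]-.2996)<.07)&(w[...,2]>.015)&(w[...,2]<.04)];print(len(s),s[:,:2].min(0),s[:,:2].max(0))
"
```

```text
0.01 [344.47172016 489.91082644] [310.09140782 389.10095745]
0 [347.46086177 510.96714225] [313.1838352  409.84589379]
-0.01 [350.40411332 531.70019612] [316.231142   430.28814762]
-0.02 [353.30252352 552.11737556] [319.23430857 450.43429549]
[[1.2  1.2  1.19 0.86 0.87 0.87 0.88 0.87 0.87 1.2  1.2  1.2  1.19]
 [1.19 1.19 1.19 0.87 0.87 0.87 0.87 0.87 0.88 1.19 1.19 1.19 1.18]
 [1.18 1.18 0.   0.9  0.9  0.9  0.9  0.9  1.18 1.19 1.18 1.18 1.19]
 [1.18 1.17 1.18 0.91 0.91 0.9  0.9  0.91 1.18 1.18 1.18 1.17 1.17]
 [1.17 1.16 1.17 1.17 0.91 0.9  0.91 0.91 0.92 1.17 1.17 1.17 1.17]
 [1.16 1.16 1.16 1.16 0.91 0.91 0.92 0.91 0.92 1.16 1.16 1.16 1.16]
 [1.16 1.15 1.16 1.16 0.92 0.91 0.92 0.92 0.92 1.16 1.15 1.16 1.15]
 [1.15 1.15 1.15 1.15 0.92 0.92 0.92 0.93 1.14 1.15 1.14 1.14 1.15]
 [1.1  1.1  1.1  1.14 1.14 1.14 1.14 1.14 1.14 1.14 1.14 1.14 1.14]
 [1.1  1.1  1.09 1.09 1.1  1.13 1.14 1.13 1.13 1.13 1.13 1.13 1.13]]
93 [0.37 0.28] [0.42 0.32]
```

Measured: at 64 mm opening the tips are about 2 mm behind the TCP, much further back than the shut figure suggests. I'll measure the tip offset at the openings that matter, 52 mm and 36 mm, then shut.

Request:
{"method": "servo_tool", "body": {"steps": [[0,0,0,0],[0,0,0,0],[0,0,0,0]], "fingers": -0.22}}

```text
t: 6.85
ee_pos: [0.3951, 0.2997, 0.1244]
tool_rot: [-0.0, 1.0, 0.0, 0.0]
force: [0.2, 0.7, 0.6]
grip_width: 0.606
grip_force: 0.0
```

```bash
cat > tip.py <<'E'
from h import *
from rig import r
c=r.camera('side');o=r.get_obs();T=o['ee_pos'];w=cloud(c).reshape(-1,3)
s=w[(abs(w[:,0]-T[0])<.02)&(abs(w[:,1]-T[1])<.05)&(w[:,2]>T[2]-.05)]-T
print(o['grip_width'],'tip dz',np.sort(s[:,2])[:8].round(4),'y',s[np.argsort(s[:,2])[:8],1].round(3))
E
python3 tip.py
```

```text
0.6100287566625405 tip dz [0.0009 0.0021 0.0021 0.0026 0.0027 0.0032 0.0041 0.0046] y [-0.033 -0.033 -0.033 -0.033 -0.033 -0.035 -0.037 -0.031]
```

Request:
{"method": "servo_tool", "body": {"steps": [[0,0,0,0],[0,0,0,0],[0,0,0,0]], "fingers": 0.15}}

```text
t: 7.2
ee_pos: [0.395, 0.2997, 0.1243]
tool_rot: [-0.0, 1.0, 0.0, 0.0]
force: [0.6, 0.1, -0.4]
grip_width: 0.425
grip_force: 0.0
```

```bash
python3 tip.py
```

```text
0.42354096872461106 tip dz [-0.0017 -0.      0.      0.0009  0.0009  0.001   0.0014  0.0017] y [-0.024 -0.025 -0.025 -0.027 -0.027 -0.025 -0.026  0.016]
```

Request:
{"method": "servo_tool", "body": {"steps": [[0,0,0,0],[0,0,0,0],[0,0,0,0],[0,0,0,0]], "fingers": 1}}

```text
t: 7.65
ee_pos: [0.395, 0.2997, 0.1243]
tool_rot: [-0.0, 1.0, 0.0, 0.0]
force: [1.0, 0.2, -0.5]
grip_width: -0.001
grip_force: 0.0
```

```bash
python3 tip.py
```

```text
0.0012553210917349595 tip dz [-0.0033 -0.0017 -0.0017 -0.0005 -0.      0.0004  0.0006  0.0007] y [-0.006 -0.006 -0.006 -0.008 -0.01  -0.007 -0.009 -0.008]
```

Depth puts the shut tips only about 3 mm ahead of the TCP, not 22. A gentle contact test on free bench at (0.325, 0.36) will settle it.

Request:
{"method": "servo_tool", "body": {"steps": [[3.5,3,0,0],[3.5,3,0,0],[0,0,4,0],[0,0,4,0],[0,0,1.6,0],[0,0,0,0]]}}

```text
t: 8.3
ee_pos: [0.323, 0.3578, 0.0257]
tool_rot: [-0.0, 1.0, -0.002, -0.002]
force: [-0.5, 0.1, 0.8]
grip_width: 0.002
grip_force: 0.0
```

Request:
{"method": "servo_tool", "body": {"steps": [[0,0,0.2,0],[0,0,0.2,0],[0,0,0.2,0],[0,0,0,0]]}}

```text
t: 8.7
ee_pos: [0.3255, 0.36, 0.023]
tool_rot: [0.0, 1.0, 0.001, 0.001]
force: [0.5, -0.9, -0.2]
grip_width: -0.0
grip_force: 0.0
```

Request:
{"method": "servo_tool", "body": {"steps": [[0,0,0.2,0],[0,0,0.2,0],[0,0,0.2,0],[0,0,0,0]]}}

```text
t: 9.1
ee_pos: [0.3248, 0.3594, 0.016]
tool_rot: [-0.0, 1.0, -0.0, -0.0]
force: [-0.8, -0.2, 0.1]
grip_width: 0.003
grip_force: 0.0
```

```bash
python3 tip.py; python3 -c "
from h import *
from rig import r
print(r.get_obs()['force'],r.get_obs()['qpos'])"
```

```text
-0.0025054669079824644 tip dz [-0.0209 -0.0203 -0.0202 -0.0199 -0.0199 -0.0196 -0.0196 -0.0195] y [ 0.009 -0.048 -0.007  0.012 -0.023 -0.023 -0.025 -0.005]
[-0.02697617  0.11338418  0.38843917] [ 8.35947636e-01  4.21866780e-01 -3.62337774e-01  7.87147683e-01
 -2.42341752e-05  8.35775883e-01]
```

There's no contact even at TCP z = 0.016, so the depth reading is right: the tips are about 3 mm ahead of the TCP shut and about level with it when open. I'll use those measured offsets from here on. Lifting, then re-measuring the white ring.

Request:
{"method": "servo_tool", "body": {"steps": [[0,0,-4,0],[0,0,-4,0],[0,0,0,0],[0,0,0,0]], "fingers": -0.5}}

```text
t: 9.55
ee_pos: [0.3257, 0.3604, 0.0974]
tool_rot: [-0.0, 1.0, 0.001, 0.001]
force: [-0.5, -0.8, -0.5]
grip_width: 0.678
grip_force: 0.0
```

```bash
python3 -c "
from h import *
from rig import r
print(r.get_obs()['ee_pos'])
for n in('top','side'):
    c=r.camera(n);w=cloud(c)
    s=w[(abs(w[...,0]-.395)<.04)&(abs(w[...,1]-.2996)<.04)&(w[...,2]>.02)&(w[...,2]<.03)]
    print(len(s),cv2.minEnclosingCircle(cv2.convexHull(np.float32(s[:,:2]))))
"
```

```text
[0.32571042 0.36041775 0.0974305 ]
260 ((0.3953700661659241, 0.299042284488678), 0.02599548175930977)
148 ((0.39268025755882263, 0.2968648672103882), 0.02762560546398163)
```

Request:
{"method": "servo_tool", "body": {"steps": [[-3.5,-3.05,0,0],[-3.5,-3.05,0,0],[0,0,0,0],[0,0,3,0],[0,0,3,0],[0,0,1.5,0],[0,0,0.7,0],[0,0,0.4,0],[0,0,0,0]]}}

```text
t: 10.55
ee_pos: [0.3946, 0.2987, 0.0099]
tool_rot: [-0.0, 1.0, -0.0, -0.0]
force: [-0.5, -0.3, 1.1]
grip_width: 0.747
grip_force: 0.0
```

Request:
{"method": "servo_tool", "body": {"steps": [[0,0,0,0],[0,0,0,0],[0,0,0,0],[0,0,0,0],[0,0,0,0]], "fingers": 1}}

```text
t: 11.05
ee_pos: [0.3959, 0.2994, 0.0115]
tool_rot: [-0.0, 1.0, 0.001, 0.001]
force: [-0.3, 0.3, 6.0]
grip_width: 0.572
grip_force: 62.6
```

Gripped, at 0.57 opening and 62 N. I'll lift and check the tip height relative to the ring.

Request:
{"method": "servo_tool", "body": {"steps": [[0,0,-4,0],[0,0,-4,0],[0,0,-4,0],[0,0,0,0]]}}

```text
t: 11.45
ee_pos: [0.3984, 0.3012, 0.1361]
tool_rot: [-0.0, 1.0, 0.003, 0.005]
force: [0.7, -0.1, -1.2]
grip_width: 0.572
grip_force: 62.6
```

```bash
python3 -c "
from h import *
c=look('side','pics/s4.png',175,75,80,8)
from rig import r
o=r.get_obs();T=o['ee_pos'];print(T,o['force'])
w=cloud(c);m=(abs(w[...,0]-T[0])<.045)&(abs(w[...,1]-T[1])<.05)&(w[...,2]>T[2]-.05)
b=c['img'].min(-1)
s=(w-T)[m];bb=b[m];white=bb>110
print(len(s),white.sum()); a=s[white];k=s[~white]
print('white z',np.percentile(a[:,2],[0,5,50,95,100]),'dark z low',np.sort(k[:,2])[:12].round(4))
"
```

```text
[0.39702916 0.30010305 0.13338199] [ 0.05363039  0.67684097 -0.85087332]
3849 195
white z [0.00914328 0.01286827 0.26651423 0.26787131 0.2681543 ] dark z low [-0.0108 -0.0095 -0.0093 -0.0083 -0.0083 -0.0079 -0.0076 -0.0076 -0.0074
 -0.0074 -0.0074 -0.0069]
```

View pics/s4.png

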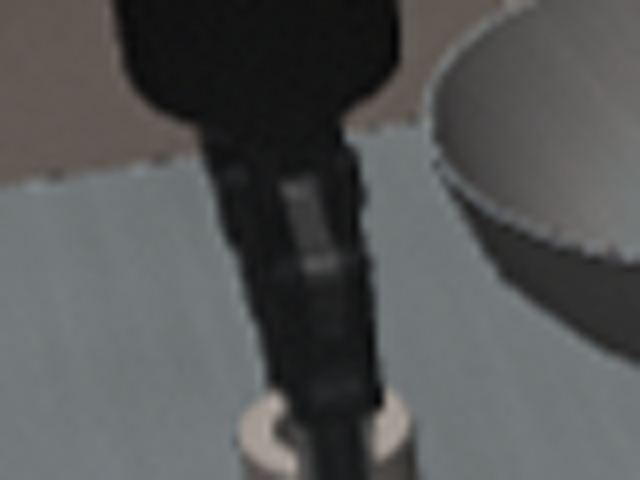

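```bash
python3 -c "
from h import *
c=look('side','pics/s5.png',190,110,60,10)
from rig import r
o=r.get_obs();T=o['ee_pos'];print(T)
for dz in(.01,0,-.01,-.02): print(dz,(proj(c,[T[0],T[1]-.033,T[2]+dz])-[190,110])*10)
"
```

```text
[0.39557644 0.29902427 0.13124355]
0.01 [270.10057901 282.17018161]
0 [275.12888406 317.63775597]
-0.01 [280.07975928 352.55917253]
-0.02 [284.95497951 386.94695015]
```

View pics/s5.png

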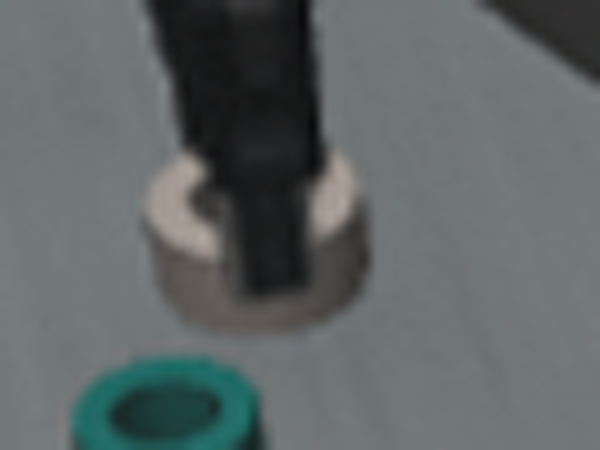

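The ring is held level, and the fingertip (pixel ~(270,297)) is about 10 mm above the ring's underside, so it'll clear the tray rim. Carrying it to the outer bay.

Request:
{"method": "servo_tool", "body": {"steps": [[-3.04,-2.7,0,0],[-3.04,-2.7,0,0],[-3.04,-2.7,0,0],[-3.04,-2.7,0,0],[-3.04,-2.7,0,0],[-3.04,-2.7,0,0],[-3.04,-2.7,0,0],[-3.04,-2.7,0,0],[0,0,0,0],[0,0,0,0]]}}

```text
t: 12.55
ee_pos: [0.6371, 0.0816, 0.1272]
tool_rot: [0.001, 1.0, -0.0, -0.003]
force: [0.3, 0.2, -1.4]
grip_width: 0.57
grip_force: 62.5
```

Request:
{"method": "servo_tool", "body": {"steps": [[0,0,3,0],[0,0,3,0],[0,0,2.5,0],[0,0,1.5,0],[0,0,1,0],[0,0,0,0],[0,0,0,0]]}}

```text
t: 13.25
ee_pos: [0.638, 0.0834, 0.0206]
tool_rot: [-0.001, 1.0, 0.0, 0.0]
force: [0.4, -0.4, 0.8]
grip_width: 0.569
grip_force: 62.5
```

Request:
{"method": "servo_tool", "body": {"steps": [[0,0,0.3,0],[0,0,0.2,0],[0,0,0,0],[0,0,0,0]]}}

```text
t: 13.65
ee_pos: [0.6384, 0.0827, 0.0156]
tool_rot: [-0.0, 1.0, 0.0, 0.0]
force: [-0.2, 0.3, 0.1]
grip_width: 0.568
grip_force: 62.5
```

Request:
{"method": "servo_tool", "body": {"steps": [[0,0,0,0],[0,0,0,0],[0,0,0,0],[0,0,-2,0],[0,0,-4,0],[0,0,-4,0],[0,0,0,0]], "fingers": -0.4}}

```text
t: 14.35
ee_pos: [0.6428, 0.0833, 0.1227]
tool_rot: [-0.0, 1.0, 0.001, 0.006]
force: [0.7, 1.2, 1.1]
grip_width: 0.699
grip_force: 0.0
```

Request:
{"method": "servo_tool", "body": {"steps": [[2.45,-3.65,0,0],[2.45,-3.65,0,0],[2.45,-3.65,0,0],[2.45,-3.65,0,0],[2.45,-3.65,0,0],[2.45,-3.65,0,0],[2.45,-3.65,0,0],[2.45,-3.7,0,0],[0,0,0,0],[0,0,0,0]], "fingers": -0.3}}

```text
t: 15.35
ee_pos: [0.4418, -0.2106, 0.1152]
tool_rot: [0.001, 1.0, 0.0, 0.0]
force: [0.5, 0.3, -0.0]
grip_width: 0.651
grip_force: 0.0
```

```bash
python3 -c "
from h import *
from rig import r
print(r.get_obs()['ee_pos'])
w=cloud(r.camera('top'))
s=w[(abs(w[...,0]-.638)<.045)&(abs(w[...,1]-.083)<.04)&(w[...,2]>.021)&(w[...,2]<.04)]
print(len(s),cv2.minEnclosingCircle(cv2.convexHull(np.float32(s[:,:2]))),np.median(s[:,2]),s[:,2].std())
"
```

```text
[ 0.44176171 -0.21061273  0.11523105]
277 ((0.6380484700202942, 0.08343027532100677), 0.026349104940891266) 0.02618764612306053 0.002062332323225103
```

White ring is flat in the outer bay: top at 26–27 mm, centred at (0.638, 0.083). Next is the brass bushing.

Request:
{"method": "servo_tool", "body": {"steps": [[0,0,3,0],[0,0,3,0],[0,0,2,0],[0,0,1,0],[0,0,0.7,0],[0,0,0,0]]}}

```text
t: 16.0
ee_pos: [0.4426, -0.2091, 0.0179]
tool_rot: [-0.001, 1.0, 0.0, -0.0]
force: [-0.1, 1.3, -0.2]
grip_width: 0.652
grip_force: 0.0
```

Request:
{"method": "servo_tool", "body": {"steps": [[0,0,0,0],[0,0,0,0],[0,0,0,0],[0,0,0,0],[0,0,0,0]], "fingers": 1}}

```text
t: 16.5
ee_pos: [0.4434, -0.2102, 0.0196]
tool_rot: [-0.0, 1.0, -0.0, 0.001]
force: [-0.4, 1.5, 6.0]
grip_width: 0.405
grip_force: 59.8
```

Request:
{"method": "servo_tool", "body": {"steps": [[0,0,-3.5,0],[0,0,-4,0],[0,0,-4,0],[0,0,0,0],[0,0,0,0]]}}

```text
t: 17.0
ee_pos: [0.4427, -0.2102, 0.134]
tool_rot: [0.0, 1.0, -0.001, 0.001]
force: [-1.0, -0.6, -2.2]
grip_width: 0.401
grip_force: 60.6
```

Request:
{"method": "servo_tool", "body": {"steps": [[-2.16,4.1,0,0],[-2.16,4.1,0,0],[-2.16,4.1,0,0],[-2.16,4.1,0,0],[-2.16,4.1,0,0],[-2.16,4.1,0,0],[-2.16,4.1,0,0],[-2.16,4.1,0,0],[-2.16,4.1,0,0],[0,0,0,0],[0,0,0,0]]}}

```text
t: 18.1
ee_pos: [0.635, 0.16, 0.1295]
tool_rot: [-0.001, 1.0, -0.001, -0.003]
force: [-0.0, -1.2, -2.3]
grip_width: 0.401
grip_force: 60.8
```

Request:
{"method": "servo_tool", "body": {"steps": [[0,0,3,0],[0,0,3,0],[0,0,2.5,0],[0,0,1.3,0],[0,0,0.7,0],[0,0,0.3,0],[0,0,0.2,0],[0,0,0,0],[0,0,0,0]]}}

```text
t: 19.0
ee_pos: [0.6375, 0.1595, 0.0245]
tool_rot: [-0.0, 1.0, 0.0, 0.001]
force: [-0.3, 0.5, -2.9]
grip_width: 0.403
grip_force: 60.8
```

Request:
{"method": "servo_tool", "body": {"steps": [[0,0,0.1,0],[0,0,0.1,0],[0,0,0,0],[0,0,0,0]]}}

```text
t: 19.4
ee_pos: [0.6373, 0.1595, 0.0227]
tool_rot: [-0.0, 1.0, 0.0, 0.001]
force: [-2.4, -0.1, 6.3]
grip_width: 0.407
grip_force: 61.5
```

Touching the floor at 6 N. Opening slightly to release, then lifting.

Request:
{"method": "servo_tool", "body": {"steps": [[0,0,0,0],[0,0,0,0],[0,0,0,0],[0,0,-2,0],[0,0,-4,0],[0,0,-4,0],[0,0,0,0]], "fingers": 0.0}}

```text
t: 20.1
ee_pos: [0.6409, 0.1602, 0.1284]
tool_rot: [-0.0, 1.0, 0.002, 0.006]
force: [1.1, -0.2, 0.2]
grip_width: 0.501
grip_force: 0.0
```

Request:
{"method": "servo_tool", "body": {"steps": [[2.4,-2.8,0,0],[2.4,-2.8,0,0],[2.4,-2.8,0,0],[2.4,-2.8,0,0],[2.4,-2.8,0,0],[2.4,-2.8,0,0],[2.4,-2.8,0,0],[2.4,-2.8,0,0],[2.3,-2.9,0,0],[0,0,0,0],[0,0,0,0]], "fingers": -0.3}}

```text
t: 21.2
ee_pos: [0.4216, -0.0943, 0.1213]
tool_rot: [0.001, 1.0, 0.0, 0.0]
force: [0.4, 0.7, 0.3]
grip_width: 0.65
grip_force: 0.0
```

```bash
cat > chk.py <<'E'
import sys
from h import *
from rig import r
print(r.get_obs()['ee_pos'])
w=cloud(r.camera('top'))
a=list(map(float,sys.argv[1:]))
for x,y,h in zip(a[::3],a[1::3],a[2::3]):
    s=w[(abs(w[...,0]-x)<.035)&(abs(w[...,1]-y)<.035)&(abs(w[...,2]-h)<.006)]
    print(x,y,len(s),cv2.minEnclosingCircle(cv2.convexHull(np.float32(s[:,:2]))) if len(s) else '',np.median(s[:,2]))
E
python3 chk.py .6366 .16 .043 .638 .083 .027 .4218 -.0933 .04
```

```text
[ 0.4215855  -0.09431167  0.12132182]
0.6366 0.16 138 ((0.6360290050506592, 0.15975449979305267), 0.018058957532048225) 0.04209160755702182
0.638 0.083 274 ((0.6377999186515808, 0.08253870159387589), 0.026432668790221214) 0.026329544496476755
0.4218 -0.0933 0  nan
  return _methods._mean(a, axis=axis, dtype=dtype,
  ret = ret.dtype.type(ret / rcount)
```

Brass is placed flat, with its top at 42 mm. Now the dark bushing.

Request:
{"method": "servo_tool", "body": {"steps": [[0,0,3,0],[0,0,3,0],[0,0,2.3,0],[0,0,1.2,0],[0,0,0.7,0],[0,0,0,0]]}}

```text
t: 21.85
ee_pos: [0.4218, -0.093, 0.0184]
tool_rot: [-0.001, 1.0, 0.0, -0.001]
force: [-0.1, 0.4, -0.5]
grip_width: 0.648
grip_force: 0.0
```

Request:
{"method": "servo_tool", "body": {"steps": [[0,0,0,0],[0,0,0,0],[0,0,0,0],[0,0,0,0],[0,0,0,0]], "fingers": 1}}

```text
t: 22.35
ee_pos: [0.4228, -0.0938, 0.0204]
tool_rot: [-0.0, 1.0, 0.0, 0.001]
force: [0.3, 1.2, 6.8]
grip_width: 0.405
grip_force: 60.0
```

Request:
{"method": "servo_tool", "body": {"steps": [[0,0,-3.5,0],[0,0,-4,0],[0,0,-3,0],[0,0,0,0],[0,0,0,0]]}}

```text
t: 22.85
ee_pos: [0.4217, -0.0939, 0.1244]
tool_rot: [-0.0, 1.0, -0.0, 0.0]
force: [0.1, 0.1, -4.0]
grip_width: 0.404
grip_force: 60.9
```

Request:
{"method": "servo_tool", "body": {"steps": [[-3.8,-0.46,0,0],[-3.8,-0.46,0,0],[-3.8,-0.46,0,0],[-3.8,-0.46,0,0],[-3.8,-0.46,0,0],[-3.8,-0.46,0,0],[0,0,0,0],[0,0,0,0]]}}

```text
t: 23.65
ee_pos: [0.6481, -0.1211, 0.12]
tool_rot: [-0.0, 1.0, 0.001, -0.003]
force: [-0.4, -0.6, -2.0]
grip_width: 0.404
grip_force: 60.9
```

Request:
{"method": "servo_tool", "body": {"steps": [[0,0,3,0],[0,0,3,0],[0,0,2,0],[0,0,1.2,0],[0,0,0.7,0],[0,0,0.2,0],[0,0,0.1,0],[0,0,0,0],[0,0,0,0]]}}

```text
t: 24.55
ee_pos: [0.6503, -0.1215, 0.0235]
tool_rot: [-0.0, 1.0, -0.0, 0.001]
force: [-1.5, 0.7, 1.9]
grip_width: 0.405
grip_force: 61.2
```

Contact is starting, so I'll release, lift and move to the orange ring.

Request:
{"method": "servo_tool", "body": {"steps": [[0,0,0.1,0],[0,0,0,0]]}}

```text
t: 24.75
ee_pos: [0.6504, -0.1215, 0.0234]
tool_rot: [-0.0, 1.0, -0.0, 0.001]
force: [-5.1, 1.1, 6.9]
grip_width: 0.403
grip_force: 61.9
```

Request:
{"method": "servo_tool", "body": {"steps": [[0,0,0,0],[0,0,0,0],[0,0,0,0],[0,0,-2,0],[0,0,-4,0],[0,0,-4,0],[0,0,0,0]], "fingers": 0.0}}

```text
t: 25.45
ee_pos: [0.6542, -0.1222, 0.1287]
tool_rot: [-0.0, 1.0, -0.001, 0.007]
force: [1.2, -0.0, 0.5]
grip_width: 0.497
grip_force: 0.0
```

Request:
{"method": "servo_tool", "body": {"steps": [[3.34,-2.37,0,0],[3.34,-2.37,0,0],[3.34,-2.37,0,0],[3.34,-2.37,0,0],[3.34,-2.37,0,0],[3.34,-2.37,0,0],[3.34,-2.37,0,0],[3.34,-2.4,0,0],[0,0,0,0],[0,0,0,0]], "fingers": -0.5}}

```text
t: 26.45
ee_pos: [0.3821, -0.312, 0.1213]
tool_rot: [0.001, 1.0, 0.0, 0.0]
force: [0.5, 0.1, -0.4]
grip_width: 0.75
grip_force: 0.0
```

```bash
python3 chk.py .6494 -.1211 .043
```

```text
[ 0.38205111 -0.31197275  0.12128081]
0.6494 -0.1211 147 ((0.649013102054596, -0.12061688303947449), 0.018285172060132027) 0.041990826128012325
```

Request:
{"method": "servo_tool", "body": {"steps": [[0,0,3,0],[0,0,3,0],[0,0,2.5,0],[0,0,1.5,0],[0,0,0.7,0],[0,0,0.3,0],[0,0,0,0]]}}

```text
t: 27.2
ee_pos: [0.3834, -0.3112, 0.0114]
tool_rot: [-0.001, 1.0, -0.0, 0.0]
force: [-0.2, -0.2, 0.4]
grip_width: 0.75
grip_force: 0.0
```

Request:
{"method": "servo_tool", "body": {"steps": [[0,0,0,0],[0,0,0,0],[0,0,0,0],[0,0,0,0],[0,0,0,0]], "fingers": 1}}

```text
t: 27.7
ee_pos: [0.3835, -0.3117, 0.0129]
tool_rot: [-0.0, 1.0, -0.001, 0.001]
force: [-0.8, 1.4, 5.2]
grip_width: 0.578
grip_force: 61.2
```

Request:
{"method": "servo_tool", "body": {"steps": [[0,0,-3.5,0],[0,0,-4,0],[0,0,-3,0],[0,0,0,0],[0,0,0,0]]}}

```text
t: 28.2
ee_pos: [0.3832, -0.312, 0.1175]
tool_rot: [-0.0, 1.0, -0.001, 0.001]
force: [-0.2, -0.4, -0.1]
grip_width: 0.575
grip_force: 62.4
```

Request:
{"method": "servo_tool", "body": {"steps": [[-3.67,1.56,0,0],[-3.67,1.56,0,0],[-3.67,1.56,0,0],[-3.67,1.56,0,0],[-3.67,1.56,0,0],[-3.67,1.56,0,0],[-3.67,1.56,0,0],[0,0,0,0],[0,0,0,0]]}}

```text
t: 29.1
ee_pos: [0.6386, -0.201, 0.1135]
tool_rot: [-0.001, 1.0, 0.0, -0.002]
force: [-0.2, 0.1, -0.9]
grip_width: 0.579
grip_force: 62.4
```

Request:
{"method": "servo_tool", "body": {"steps": [[0,0,3,0],[0,0,3,0],[0,0,2,0],[0,0,1.2,0],[0,0,0.6,0],[0,0,0.2,0],[0,0,0.1,0],[0,0,0,0],[0,0,0,0]]}}

```text
t: 30.0
ee_pos: [0.6402, -0.2023, 0.0164]
tool_rot: [-0.0, 1.0, -0.0, 0.001]
force: [-0.1, 0.2, -0.0]
grip_width: 0.573
grip_force: 62.4
```

Request:
{"method": "servo_tool", "body": {"steps": [[0,0,0.1,0],[0,0,0,0]]}}

```text
t: 30.2
ee_pos: [0.6402, -0.2023, 0.016]
tool_rot: [-0.0, 1.0, -0.0, 0.001]
force: [-1.1, -0.2, 4.9]
grip_width: 0.573
grip_force: 62.9
```

Request:
{"method": "servo_tool", "body": {"steps": [[0,0,0,0],[0,0,0,0],[0,0,0,0],[0,0,-2,0],[0,0,-4,0],[0,0,-4,0],[0,0,-4,0],[0,0,0,0],[0,0,0,0]], "fingers": -0.4}}

```text
t: 31.1
ee_pos: [0.6403, -0.2024, 0.1559]
tool_rot: [-0.0, 1.0, -0.001, 0.002]
force: [-0.8, 0.0, -0.5]
grip_width: 0.698
grip_force: 0.0
```

Request:
{"method": "servo_tool", "body": {"steps": [[2.45,3.41,0,0],[2.45,3.41,0,0],[2.45,3.41,0,0],[2.45,3.41,0,0],[2.45,3.41,0,0],[2.45,3.41,0,0],[0,0,0,0],[0,0,0,0]], "fingers": -0.2}}

```text
t: 31.9
ee_pos: [0.4912, 0.0031, 0.1531]
tool_rot: [-0.001, 1.0, -0.0, -0.001]
force: [0.0, 0.3, 0.8]
grip_width: 0.6
grip_force: 0.0
```

```bash
python3 chk.py .64 -.2025 .027 .4691 .008 .04; python3 - <<'E'
from h import *
from rig import r
c=r.camera('top');w=cloud(c)
cv2.imwrite('pics/clip.png',cv2.resize(c['img'][115:185,160:285,::-1],None,fx=6,fy=6,interpolation=cv2.INTER_CUBIC))
# jaws: flares at top
s=w[(abs(w[...,0]-.635)<.06)&(abs(w[...,1]-.233)<.04)&(w[...,2]>.034)]
print(len(s),'jaws mean',s.mean(0),s.min(0),s.max(0))
a=s[s[:,0]>.635];b=s[s[:,0]<.635]
for q in(a,b): print(q[:,:2].min(0),q[:,:2].max(0),len(q))
hsv=cv2.cvtColor(c['img'],cv2.COLOR_RGB2HSV);m=cv2.inRange(hsv,(50,120,40),(75,255,255))>0
P=np.array([ray(c,u,v,.009)[:2] for v,u in np.argwhere(m)],np.float32);print(cv2.minAreaRect(P))
for z in(.046,):print(proj(c,[.6348,.2329,z])*1,(proj(c,[.6348,.2329,z])-[160,115])*6)
s=w[(abs(w[...,0]-.419)<.03)&(abs(w[...,1]-.105)<.03)&(w[...,2]>.09)&(w[...,2]<.106)];print(cv2.minEnclosingCircle(cv2.convexHull(np.float32(s[:,:2]))))
E
```

```text
[0.49117184 0.00310421 0.15312391]
0.64 -0.2025 278 ((0.6394394040107727, -0.2015107423067093), 0.02628578059375286) 0.026235003186860804
0.4691 0.008 0  nan
173 jaws mean [0.63692131 0.23324117 0.04141762] [0.5927696  0.21233916 0.03415913] [0.67530489 0.25296755 0.04856458]
[0.64532745 0.21446713] [0.67530489 0.25296755] 101
[0.5927696  0.21233916] [0.62475657 0.25158001] 72
((0.6364263296127319, 0.15389883518218994), (0.09553422033786774, 0.2159549444913864), 1.3156644105911255)
[183.97838789 145.63217143] [143.87032736 183.79302855]
((0.41883307695388794, 0.10493603348731995), 0.0134108392521739)
  return _methods._mean(a, axis=axis, dtype=dtype,
  ret = ret.dtype.type(ret / rcount)
```

View pics/clip.png

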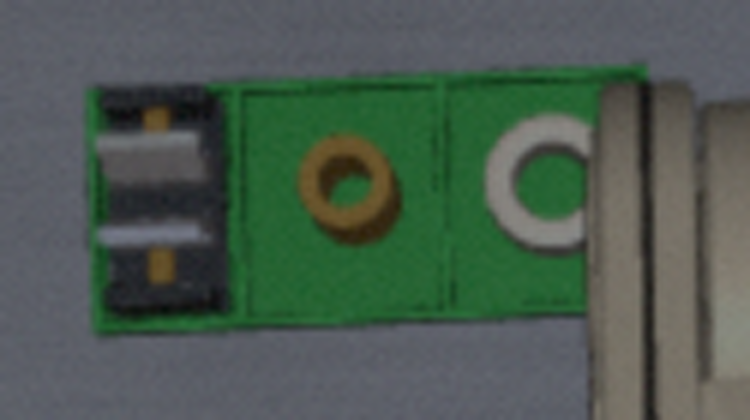

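The clip picture shows the jaws centred around (150,185), which is (0.635, 0.233) in the world and agrees with the tray fit. The brass and white parts are well in their bays. Orange is flat too. Now the pin.

Request:
{"method": "servo_tool", "body": {"steps": [[2.47,3.42,0,0],[2.47,3.42,0,0],[2.47,3.42,0,0],[0,0,0,0],[0,0,0,0],[0,0,0,0]]}}

```text
t: 32.6
ee_pos: [0.4194, 0.1042, 0.1542]
tool_rot: [0.001, 1.0, -0.0, 0.0]
force: [-0.2, 0.2, 0.5]
grip_width: 0.6
grip_force: 0.0
```

Request:
{"method": "servo_tool", "body": {"steps": [[0,0,2.5,0],[0,0,2.5,0],[0,0,1.5,0],[0,0,0.8,0],[0,0,0.5,0],[0,0,0,0],[0,0,0,0]]}}

```text
t: 33.3
ee_pos: [0.4191, 0.105, 0.0769]
tool_rot: [0.0, 1.0, 0.0, 0.001]
force: [1.5, 0.4, -0.9]
grip_width: 0.597
grip_force: 0.0
```

Request:
{"method": "servo_tool", "body": {"steps": [[0,0,0,0],[0,0,0,0],[0,0,0,0],[0,0,0,0],[0,0,0,0]], "fingers": 1}}

```text
t: 33.8
ee_pos: [0.4191, 0.1052, 0.0772]
tool_rot: [-0.0, 1.0, 0.0, 0.001]
force: [0.2, -0.8, 5.6]
grip_width: 0.297
grip_force: 58.7
```

Request:
{"method": "servo_tool", "body": {"steps": [[0,0,-2,0],[0,0,-4,0],[0,0,-4,0],[0,0,0,0],[0,0,0,0],[0,0,0,0]]}}

```text
t: 34.4
ee_pos: [0.4168, 0.1048, 0.1747]
tool_rot: [-0.0, 1.0, -0.0, -0.002]
force: [0.8, -0.6, -3.0]
grip_width: 0.297
grip_force: 59.4
```

```bash
python3 - <<'E'
from h import *
from rig import r
o=r.get_obs();T=o['ee_pos'];print(T,o['force'])
c=look('side','pics/pin.png',215,85,90,8)
w=cloud(c);s=w[(abs(w[...,0]-T[0])<.02)&(abs(w[...,1]-T[1])<.025)&(w[...,2]>.05)]-T
for a in np.arange(-.085,-.01,.01):
    q=s[abs(s[:,2]-a)<.005]
    if len(q): print(round(a,3),len(q),np.median(q,0).round(4))
print('low',np.sort(s[:,2])[:6])
E
```

```text
[0.41682997 0.10477978 0.17467062] [ 0.75739983 -0.60086901 -2.96133942]
-0.075 11 [-0.0008 -0.0081 -0.0731]
-0.065 29 [-0.0023 -0.0102 -0.0656]
-0.055 39 [-0.0021 -0.0099 -0.0544]
-0.045 33 [-0.0016 -0.0095 -0.0448]
-0.035 29 [-0.0026 -0.0103 -0.0352]
-0.025 40 [-0.0021 -0.0101 -0.0253]
-0.015 35 [-0.0012 -0.0094 -0.0157]
low [-0.07879928 -0.07658775 -0.07517804 -0.07395006 -0.07394122 -0.0730956 ]
```

View pics/pin.png

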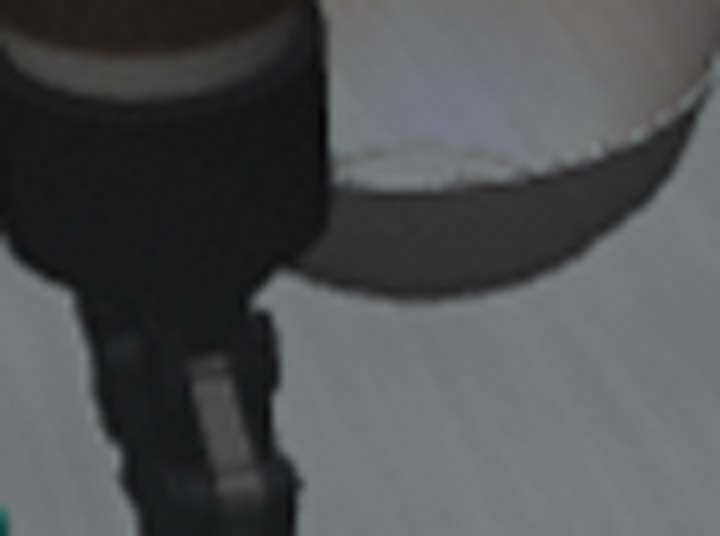

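The crop missed the pin (it shows only the gripper), but depth shows the pin hanging straight with its foot about 77 mm below the TCP. Moving over the clip.

Request:
{"method": "servo_tool", "body": {"steps": [[-3.6,2.13,0,0],[-3.6,2.13,0,0],[-3.6,2.13,0,0],[-3.6,2.13,0,0],[-3.6,2.13,0,0],[-3.6,2.13,0,0],[0,0,0,0],[0,0,0,0],[0,0,0,0],[0,0,0,0]]}}

```text
t: 35.45
ee_pos: [0.6332, 0.2322, 0.1766]
tool_rot: [0.0, 1.0, -0.0, -0.0]
force: [0.3, 0.2, -1.5]
grip_width: 0.293
grip_force: 59.4
```

Request:
{"method": "servo_tool", "body": {"steps": [[0,0,2.5,0],[0,0,1.5,0],[0,0,0.5,0],[0,0,0,0],[0,0,0,0],[0,0,0,0]]}}

```text
t: 36.05
ee_pos: [0.635, 0.2331, 0.1331]
tool_rot: [-0.0, 1.0, 0.001, 0.001]
force: [-0.4, -0.2, -2.3]
grip_width: 0.294
grip_force: 59.5
```

```bash
python3 - <<'E'
from h import *
from rig import r
o=r.get_obs();T=o['ee_pos'];print(T,o['force'])
c=r.camera('side');w=cloud(c)
s=w[(abs(w[...,0]-T[0])<.02)&(abs(w[...,1]-T[1])<.025)&(w[...,2]>.058)]-T
for a in np.arange(-.075,-.01,.01):
    q=s[abs(s[:,2]-a)<.005]
    if len(q): print(round(a,3),len(q),np.median(q,0).round(4))
E
```

```text
[0.63498264 0.23310306 0.13306746] [-0.40976455 -0.16738293 -2.33514138]
-0.075 6 [-0.0045 -0.0092 -0.0725]
-0.065 23 [-0.006  -0.01   -0.0655]
-0.055 24 [-0.0031 -0.0096 -0.0548]
-0.045 25 [-0.0038 -0.0094 -0.0451]
-0.035 30 [-0.0052 -0.0096 -0.0353]
-0.025 27 [-0.0037 -0.0098 -0.0245]
-0.015 27 [-0.0045 -0.0089 -0.0146]
```

Request:
{"method": "servo_tool", "body": {"steps": [[0,0,1,0],[0,0,0.7,0],[0,0,0.4,0],[0,0,0.4,0],[0,0,0.3,0],[0,0,0,0]]}}

```text
t: 36.7
ee_pos: [0.6343, 0.2329, 0.1028]
tool_rot: [-0.0, 1.0, -0.0, -0.0]
force: [1.1, -0.6, -1.6]
grip_width: 0.294
grip_force: 59.5
```

Request:
{"method": "servo_tool", "body": {"steps": [[0,0,0.3,0],[0,0,0.3,0],[0,0,0.3,0],[0,0,0,0]]}}

```text
t: 37.1
ee_pos: [0.6342, 0.2331, 0.0943]
tool_rot: [-0.0, 1.0, 0.0, 0.0]
force: [-0.1, 0.4, 0.7]
grip_width: 0.296
grip_force: 59.7
```

Request:
{"method": "servo_tool", "body": {"steps": [[0,0,0.2,0],[0,0,0.2,0],[0,0,0.1,0],[0,0,0,0]]}}

```text
t: 37.5
ee_pos: [0.6341, 0.2328, 0.0889]
tool_rot: [-0.0, 1.0, -0.0, -0.0]
force: [0.3, -0.4, -1.8]
grip_width: 0.294
grip_force: 59.7
```

Request:
{"method": "servo_tool", "body": {"steps": [[0,0,0.1,0],[0,0,0.1,0],[0,0,0,0]]}}

```text
t: 37.8
ee_pos: [0.6342, 0.2329, 0.0872]
tool_rot: [-0.0, 1.0, -0.0, -0.0]
force: [0.1, -0.2, -0.7]
grip_width: 0.296
grip_force: 59.7
```

Request:
{"method": "servo_tool", "body": {"steps": [[0,0,0.1,0],[0,0,0.1,0],[0,0,0,0]]}}

```text
t: 38.1
ee_pos: [0.6346, 0.2329, 0.0863]
tool_rot: [-0.0, 1.0, 0.0, 0.001]
force: [-0.1, -0.4, 3.9]
grip_width: 0.292
grip_force: 60.2
```

Request:
{"method": "servo_tool", "body": {"steps": [[0,0,0.1,0],[0,0,0,0],[0,0,0,0],[0,0,0,0]]}}

```text
t: 38.5
ee_pos: [0.635, 0.233, 0.0863]
tool_rot: [-0.0, 1.0, 0.0, 0.001]
force: [-0.9, -1.5, 8.2]
grip_width: 0.294
grip_force: 60.6
```

```bash
python3 - <<'E'
from h import *
from rig import r
c=look('side','pics/seat.png',260,110,100,6)
w=cloud(c);T=r.get_obs()['ee_pos'];print(T)
s=w[(abs(w[...,0]-.635)<.03)&(abs(w[...,1]-.233)<.03)&(w[...,2]>.046)&(w[...,2]<.08)]
for a in(.05,.06,.07):
    q=s[abs(s[:,2]-a)<.005];print(a,len(q),np.median(q,0))
E
```

```text
[0.63497771 0.23295999 0.0863024 ]
0.05 30 [0.63162642 0.22438133 0.04866691]
0.06 25 [0.63031212 0.22413397 0.060825  ]
0.07 23 [0.63038713 0.22353048 0.07066791]
```

View pics/seat.png

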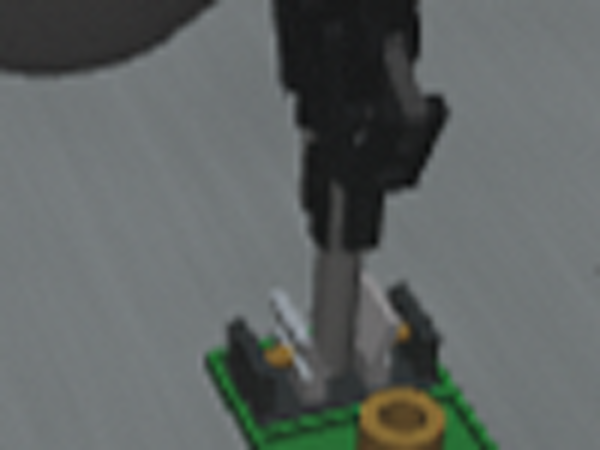

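The pin stands between the jaws (pixel ~(337,370)) against a hard stop: TCP 0.0863 puts the foot at about 9.1 mm, with 8 N. I'll hold it there with a tiny extra press, then release and rise.

Request:
{"method": "servo_tool", "body": {"steps": [[0,0,0.05,0],[0,0,0,0],[0,0,0,0],[0,0,0,0]]}}

```text
t: 38.95
ee_pos: [0.6351, 0.233, 0.0863]
tool_rot: [-0.0, 1.0, 0.0, 0.002]
force: [-1.4, -0.6, 9.2]
grip_width: 0.295
grip_force: 60.7
```

Request:
{"method": "servo_tool", "body": {"steps": [[0,0,-0.2,0],[0,0,0,0],[0,0,0,0],[0,0,0,0],[0,0,0,0]], "fingers": -0.1}}

```text
t: 39.45
ee_pos: [0.634, 0.2329, 0.0853]
tool_rot: [-0.0, 1.0, -0.0, -0.0]
force: [-0.1, 0.6, -0.3]
grip_width: 0.552
grip_force: 0.0
```

Request:
{"method": "servo_tool", "body": {"steps": [[0,0,-2,0],[0,0,-4,0],[0,0,-4,0],[4,-3,0,0],[4,-3,0,0],[4,-3,0,0],[4,-3,0,0],[4,-3,0,0],[0,0,0,0],[0,0,0,0]]}}

```text
t: 40.45
ee_pos: [0.4336, 0.0823, 0.1862]
tool_rot: [0.001, 1.0, 0.0, 0.0]
force: [0.7, 0.1, -0.3]
grip_width: 0.552
grip_force: 0.0
```

```bash
python3 chk.py .635 .233 .109 .6366 .16 .043 .638 .083 .027 .6494 -.1211 .043 .64 -.2025 .027 .449 .2047 .065; python3 -c "
from h import *
look('side','pics/end.png',230,90,220,3.5)"
```

```text
[0.43358668 0.0823362  0.1862012 ]
0.635 0.233 127 ((0.6349174380302429, 0.23302075266838074), 0.013596802949905396) 0.10799650689528563
0.6366 0.16 137 ((0.6360048055648804, 0.15991578996181488), 0.017930500209331512) 0.04224533022336882
0.638 0.083 274 ((0.6381638050079346, 0.08372035622596741), 0.026276148855686188) 0.026411560628359705
0.6494 -0.1211 142 ((0.6494799852371216, -0.12055380642414093), 0.01834794506430626) 0.04235927540505326
0.64 -0.2025 278 ((0.639075756072998, -0.20088228583335876), 0.026243550702929497) 0.025907020146577024
0.449 0.2047 0  nan
  return _methods._mean(a, axis=axis, dtype=dtype,
  ret = ret.dtype.type(ret / rcount)
```

View pics/end.png

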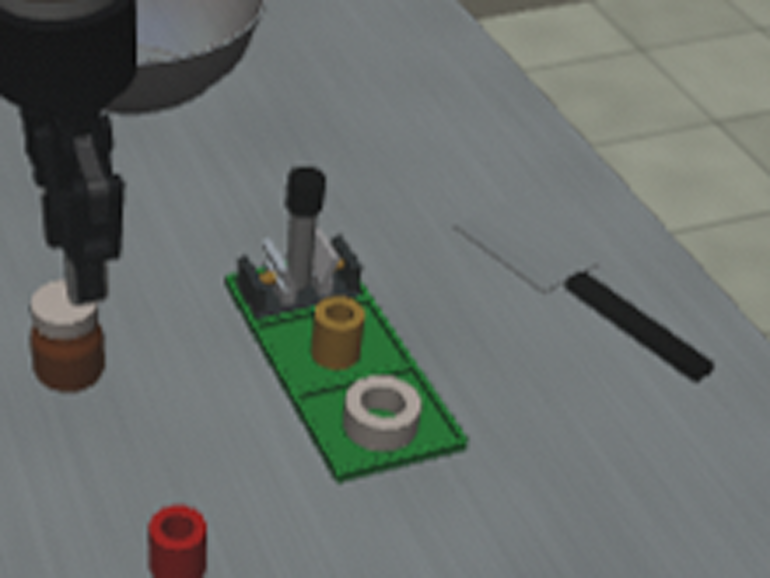

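The pin is upright in the clip at (303,235), with its head top at 108 mm, so it's seated. Brass (338,330) and white (383,410) stand flat, the jar and red bushing look undisturbed, and both blue bays check out by depth. Handing in.

```bash
python3 -c "
from rig import r
print(r.job_done())"
```

```text
the job is handed in; nothing more can be done
None
```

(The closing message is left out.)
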